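# Cap a fallen bottle on a bench capping press

### The job

Stand the fallen square bottle upright on the bed of the hand press and slide it in under the ram until it is against the back stop, its push-on cap still raised. Then pull the press's sprung lever down until the cap is pushed fully home, firmly but without crushing the bottle (stop as soon as the cap bottoms), hold it there for half a second, and ease the lever slowly all the way back up, never letting it fly (take about two seconds). Leave the capped bottle standing in the press and the other things on the desk undisturbed.

Things in the scene. Friction and masses are not known exactly. Their poses are not given: they have to be found in the camera images.
- press: grey hand-lever bench press, fixed to the desk, seen side-on. Origin on the desk on the ram's axis; x away from the robot, y from the column to the open mouth, z up. Steel bed 12 mm thick, x -60 to 60, y -50 to 130 mm. Column 60 x 50 mm at y -105 to -55 mm. Head over the nest: x -35 to 35, y -105 to 35, z 165 to 225 mm; the lever's hub stands on its robot side to x = -50 mm
- nest (a point): point on the top of the bed under the ram, where the middle of the bottle's base belongs; axes as the press's. Nest, open to +y: a back stop with its face at y = -25 mm, and two cheeks with inner faces at x = -32 and 32 mm, from y = -34 to 6 mm; all stand 30 mm above the bed
- ram: vertical ram with a rubber foot 36 mm across (gives 1 mm per 20 N); origin at the centre of the foot's underside, 145 mm above the desk at rest. It goes down 60 mm per rad of the lever. Pressing the cap in takes about 25 N at the ram (some 12 N at the lever's handle with the spring); more than 80 N at the ram (roughly 30 N at the handle) crushes the bottle
- lever_hinge (a point): the lever's hinge on the robot side of the press's head, 195 mm above the desk; the hinge axis is the press's x axis
- lever_grip (a point): middle of the lever's handle, a black rubber bar 18 mm thick and 120 mm long, parallel to the press's x axis (60 mm to each side of this point); 190 mm from the hinge towards the press's -y side. The lever's arm, a 14 mm rod, joins the bar at this point
- lever (a joint): lever angle in rad: 0 = up at rest (the arm slopes 0.44 rad above level), grows as the handle is pulled down, at most 0.95. A spring returns it (2 N at the top to 6 N at the handle when down). With the bottle in the nest the ram meets the raised cap at 0.45 to 0.5; the handle's force then stays level while the cap slides in and rises steeply once it is home
- bottle: white square plastic bottle lying on its side, 48 x 48 mm, body 72 mm long, with neck and round cap 106 mm long while the cap is raised, about 0.2 kg. Origin at the centre of its base; its x axis runs from base to cap (lying: level, origin 24 mm above the desk; standing: x points up)
- cap (a joint): how far the bottle's push-on cap has been pressed in, m: 0 to 0.003 at the start, 0.010 = fully home. It is stiff and stays where it is pushed
- cap_top (a point): centre of the top of the cap (34 mm across, 24 mm tall), 106 mm from the bottle's base when raised, 96 mm when home
- jar_a: one of four round white jars, 46 mm across, 58 mm tall, upright; origin at the centre of its underside, z up. Leave alone.
- jar_b: another such round jar. Leave alone.
- jar_c: another such round jar, standing below the lever's handle. Leave alone.
- jar_d: another such round jar. Leave alone.
- beaker: white open cup, 72 mm across, 85 mm tall; origin at the centre of its underside. Leave alone.
- spatula: hand spatula lying on the desk, 170 mm long. Leave alone.
There are look-alikes about, which are no part of the job. What is shaped like the bottle but turquoise is not meant.

How it is judged:
By the outcome, as a careful person would: the job done as asked, in the order asked, and still so for the second after the job is handed in, with the robot touching nothing.
It also fails if it takes over 70 s, if anything falls off the work surface, if the arm or the gripper's body presses on something with over 40 N, if the wrist force passes 120 N, or if a joint passes its speed limit or range.

### The arm

A 6-joint arm with a two-finger parallel gripper is mounted at the origin on the work surface. World frame = base frame: x ahead of the robot, y to its left, z up, the work surface at z = 0. Lengths are in m, angles in rad, forces in N, time in s.
With the tool pointing down it reaches from about 0.225 to 0.875 m from the base axis. Payload 3.4 kg.
Tool frame: the origin (TCP) lies at the very end of the fingers, on their centre line; the grasp point (between the pads) lies 19 mm behind it (manip.tcp_to_grasp is the distance from the TCP to the grasp point, in m); z points along the fingers, y is the line along which they close (so a half turn about z gives the same grasp; the last joint's range is limited). The gripper opens to 85 mm and grips with 20 to 120 N. Pads are 22 mm wide; open, the fingers measure 114 mm over their backs; the gripper's body (76 mm by 85 mm) begins 54 mm behind the grasp point. The pads swing forward as they close: fully open they stand 13 mm farther back than shut.
Start: joints at [-1.415, 0.276, 1.505, -0, 1.361, -0.121], TCP at [0.157, -0.553, 0.231] pointing down, gripper open.
Joint ranges: [-2.89, 2.89], [-0.75, 2.08], [0.22, 2.7], [-1.18, 4.32], [0.11, 2.71], [-2.7, 2.7]. Speed limits (rad/s): [2.57, 2.57, 3.14, 3.14, 3.14, 3.14].

### API

Orientations are given as a unit quaternion [w, x, y, z].
In Python, from rig import status, get_image, job, manip gives the robot as it stands.
- The arm moves only by the tool apply_moves, never from a script. Its arguments are lists of equal length, an entry for each row: "xyz": the shift along the tool's x, y, z each as a share of 0.3 m, from -1 to 1, a list of three; "rot": the turn, a rotation vector about the tool's x, y, z each as a share of 60 degrees, from -1 to 1, a list of three; "hand": the opening, from -1 (shut) to 1 (fully open). A call has 1 to 8 rows; each row shifts and turns the commanded pose from where the row before left it, along the tool's axes as they then stand; what a row does not reach is not made up. A row lasts 1/8 s, in which the tool goes at most 62.5 mm and 10.7 degrees, less where a joint would pass 70% of its speed; a pose out of reach is approached as far as the arm can. A call with a number of a shift or a turn outside -1 to 1 is refused whole. A call with a gripper value outside its range is refused whole. The fingers move at their own pace and stop on an object; "force" is the grip in N (left out, the last holds). Time passes only in rows, so rows that do not move let the fingers close. It gives the time, the measured TCP pose, the force, the opening and the grip force at its end, in the units of the state.
- status.get_state(): the state, without advancing time (a new reading comes with each control period).
- get_image(name): name is "side" or "top"; returns a dict with "pixels" (420x560x3 uint8, red, green, blue), "fovy" (degrees; the focal length in pixels is half the picture's height over the tangent of half this angle, whatever the lens; pixels are square), "cx", "cy" (the principal point, pixels), "origin" and "orientation" of the camera in the world. Camera axes: x right, y down, z forward; pixel columns grow to the right and rows downward; lengths in m; the calibration is good to about 2 mm. A picture is of the moment at which its call begins. There is no depth.
- job.sign_off(): hands the job in; it is judged then, once.
The state is a dict: "clock": time; "qpos": joint angles; "qd": joint speeds; "effort": joint torques, N m; "position": TCP position; "ee_rot": TCP orientation; "contact_force": force on the tool from outside, world axes, zero at the start; "moment": the same for the moment, N m; "width": finger opening in m; "gripper_force": force on a finger pad.
Only numpy, scipy, OpenCV 4.12 (cv2) and the standard library are available. Lean on these libraries where they do the work, as an engineer would, in place of code of your own. Each camera call takes 0.05 s, during which the arm holds its last target. There are 200 camera calls.

## Working session

There is one attempt and no reset: what is moved stays moved. The work goes in short steps, Python scripts to look and compute and a tool call to move; the robot and the scene stay as the last step left them, time stands still between calls to the robot, and variables do not carry over. Pictures are saved under pics/ and viewed, at most 10 in all, crops included, and the job is handed in when it is done.

Besides the shell and the picture viewer there is one more tool, called after "Emit:" as name(argument=value, ...), one argument or row to a line, values as JSON. apply_moves: Moves the arm, as the interface text tells. Its arguments: {"type":"object","properties":{"xyz":{"type":"array","items":{"type":"array","items":{"type":"number","minimum":-1,"maximum":1}}},"rot":{"type":"array","items":{"type":"array","items":{"type":"number","minimum":-1,"maximum":1}}},"hand":{"type":"array","items":{"type":"number"}},"force":{"type":"number"}},"required":["xyz","rot","hand"]}

```bash
ls; mkdir -p pics; python3 - <<'E'
from rig import status,get_image,manip
import cv2,numpy as np,json
for n in("top","side"):
    d=get_image(n); p=d.pop("pixels"); print(n,{k:np.round(v,4).tolist() for k,v in d.items()})
    json.dump({k:np.array(v).tolist() for k,v in d.items()},open(n+".json","w"))
    cv2.imwrite(f"pics/{n}0_raw.png",p[:,:,::-1]); cv2.imwrite(f"pics/{n}0.png",cv2.resize(p[:,:,::-1],(800,600),interpolation=cv2.INTER_CUBIC))
print(status.get_state(),manip.tcp_to_grasp)
E
```

```text
pics
top {'fovy': 57.4584, 'cx': 274.2062, 'cy': 211.7975, 'origin': [0.4091, 0.0066, 1.1486], 'orientation': [-0.0359, 0.7167, -0.6955, 0.0372]}
side {'fovy': 46.4372, 'cx': 281.88, 'cy': 208.3562, 'origin': [0.3137, 1.0341, 0.9104], 'orientation': [0.0446, -0.0614, 0.8864, -0.4567]}
{'clock': 0.1, 'qpos': array([-1.41503153e+00,  2.76559670e-01,  1.50601569e+00,  3.07155347e-05,
        1.36070922e+00, -1.21010405e-01]), 'qd': array([ 0.00110785, -0.00144536, -0.00172554,  0.00064585, -0.0009182 ,
        0.00147569]), 'effort': array([ 1.15708594e-03, -4.17699373e+01, -2.46405691e+01, -2.12042655e-04,
        5.83209810e-03,  1.71048605e-06]), 'position': array([ 0.15704718, -0.55264451,  0.23050665]), 'ee_rot': array([-8.46093117e-04,  9.90439797e-01,  1.37943075e-01,  3.15439869e-07]), 'contact_force': array([-0.07062114, -0.31825189,  0.18916899]), 'moment': array([-0.02397115, -0.0414904 ,  0.02374101]), 'gripper_force': 0.0, 'width': 0.08530011333653247} 0.0187
```

View pics/top0.png

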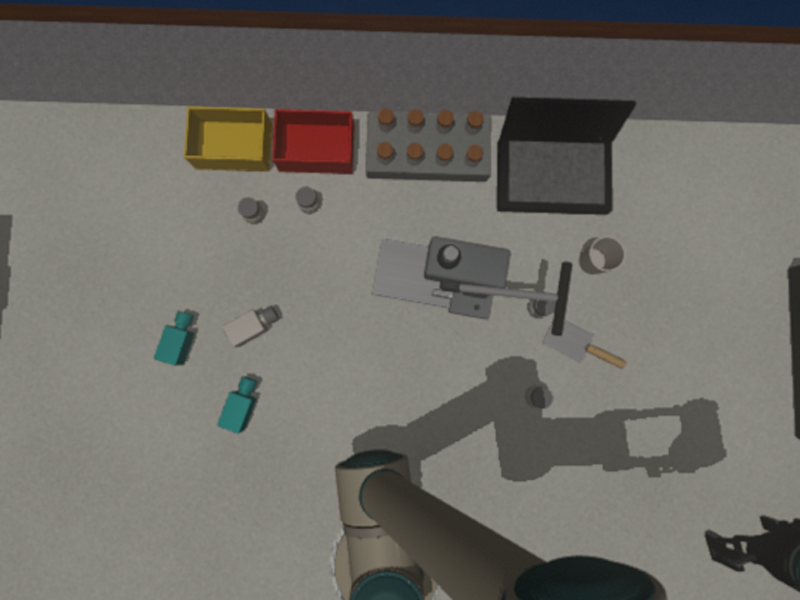

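View pics/side0.png

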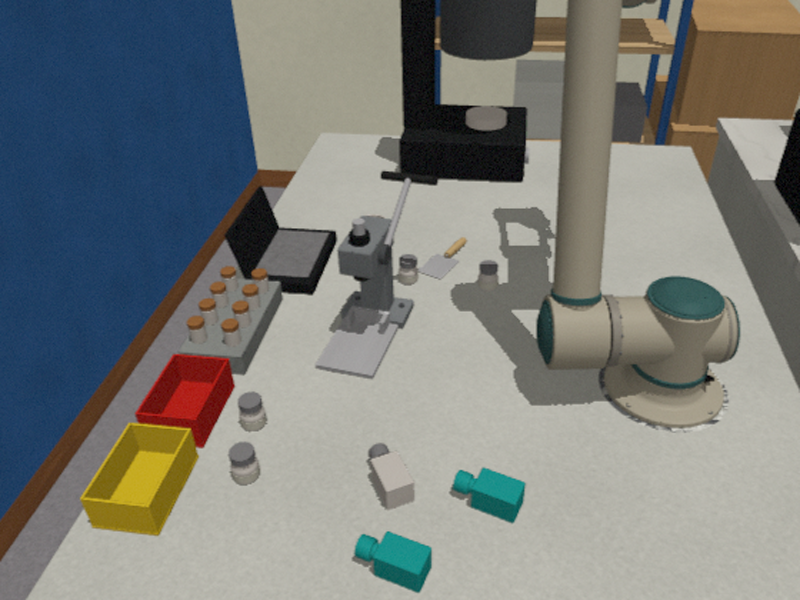

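Top view: bottle (white) near (240,328) with cap toward (272,313); press bed from (375,270), ram head (468,260), lever bar (562,298) of 800-px view, jar_c beneath handle. Crop closer.

```bash
python3 - <<'E'
import cv2,numpy as np
t=cv2.imread("pics/top0_raw.png");s=cv2.imread("pics/side0_raw.png")
def c(im,x,y,w,h,k=5): return cv2.resize(im[y:y+h,x:x+w],None,fx=k,fy=k,interpolation=cv2.INTER_CUBIC)
m=np.vstack([c(t,255,160,160,75),np.hstack([c(t,150,205,53,45),c(s,250,305,53,45),c(s,255,115,54,45)])])
cv2.imwrite("pics/m1.png",cv2.convertScaleAbs(m,alpha=1.5));print(m.shape)
E
```

```text
(600, 800, 3)
```

View pics/m1.png

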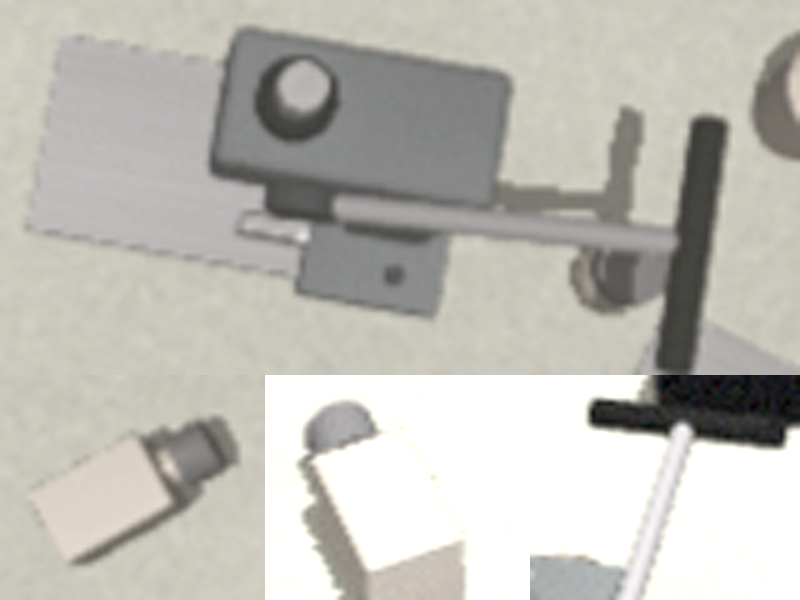

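```bash
cat > h.py <<'E'
import json,numpy as np
from scipy.spatial.transform import Rotation as R
class Cam:
    def __init__(s,n):
        d=json.load(open(f"{n}.json"));s.f=210/np.tan(np.radians(d["fovy"]/2));s.c=np.array([d["cx"],d["cy"]])
        s.o=np.array(d["origin"]);s.R=R.from_quat(d["orientation"],scalar_first=True).as_matrix()
    def ray(s,uv): return s.R@np.append((np.array(uv)-s.c)/s.f,1)
    def at(s,uv,z): r=s.ray(uv);return s.o+r*(z-s.o[2])/r[2]
    def proj(s,p): q=(np.atleast_2d(p)-s.o)@s.R;return q[:,:2]/q[:,2:]*s.f+s.c
top,side=Cam("top"),Cam("side")
def tri(a,b):
    A=[];B=[]
    for c,uv in((top,a),(side,b)):
        r=c.ray(uv);r/=np.linalg.norm(r);P=np.eye(3)-np.outer(r,r);A.append(P);B.append(P@c.o)
    return np.linalg.lstsq(np.vstack(A),np.hstack(B),rcond=None)[0]
E
python3 - <<'E'
from h import *
from scipy.optimize import least_squares
np.set_printoptions(precision=4,suppress=True)
T=lambda u,v:(255+u/5,160+v/5)
B=lambda u,v:(150+u/5,205+(v-375)/5)
S=lambda u,v:(255+(u-530)/5,115+(v-375)/5)
P=[((60,130,12),T(63,36)),((-60,130,12),T(27,230)),((35,35,225),T(238,26)),((35,-105,225),T(513,72)),((-35,-105,225),T(495,206)),((-35,35,225),T(211,174))]
L=np.array([p for p,_ in P])/1e3;U=np.array([u for _,u in P])
def W(q,L=L): return R.from_euler('z',q[2]).apply(L)+[q[0],q[1],0]
r=least_squares(lambda q:(top.proj(W(q))-U).ravel(),[.55,-.1,0]);print("press",r.x,r.fun.reshape(-1,2))
q=r.x; np.save("press.npy",q)
for a,b in((T(709,118),S(783,432)),(T(676,370),S(592,411)),(T(709,118),S(592,411)),(T(676,370),S(783,432)),(T(679,240),S(683,428))):
    p=tri(a,b);print("lev",p,R.from_euler('z',-q[2]).apply(p-[q[0],q[1],0]),top.proj(p)-a)
c=[top.at(B(*x),.048) for x in((75,562),(30,494),(137,434),(176,497))]
for x in c: print("b",x)
print([np.linalg.norm(c[i]-c[i-1]) for i in range(4)])
print("cap",top.at(B(220,448),.024), "jarC",top.at(T(600,270),.058))
E
```

```text
press [ 0.5829 -0.0883 -0.1366] [[-0.6894  0.5179]
 [-0.2265  0.6579]
 [-0.5978 -0.1592]
 [ 0.8041 -0.0173]
 [ 0.2806  1.1312]
 [ 0.2547 -1.9399]]
lev [ 0.513  -0.2703  0.2828] [-0.0445 -0.1898  0.2828] [[-0.903  25.6975]]
lev [ 0.5084 -0.2413  0.3002] [-0.053  -0.1617  0.3002] [[ -4.7924 -23.896 ]]
lev [ 0.5714 -0.2738  0.2793] [ 0.0139 -0.1853  0.2793] [[0.0544 0.6966]]
lev [ 0.4554 -0.2586  0.2786] [-0.1031 -0.1861  0.2786] [[0.0472 0.5263]]
lev [ 0.5148 -0.2605  0.2774] [-0.044  -0.1798  0.2774] [[0.054  0.6413]]
b [0.4258 0.316  0.048 ]
b [0.464  0.3441 0.048 ]
b [0.5004 0.2847 0.048 ]
b [0.4648 0.2603 0.048 ]
[np.float64(0.06797419892849693), np.float64(0.04736750762760192), np.float64(0.06970905856096161), np.float64(0.043173354713181344)]
cap [0.4956 0.2415 0.024 ] jarC [ 0.5246 -0.2823  0.058 ]
```

```bash
cat >> h.py <<'E'
from rig import status,manip
def cur():
    s=status.get_state();return np.array(s["position"]),R.from_quat(s["ee_rot"],scalar_first=True)
def plan(ways,start=None,nd=3):
    """ways: (pos,Rot,n). prints rows (world-straight lines, slerp), rounded; returns end pose"""
    p,r=start or cur();X=[];W=[]
    for P,Q,n in ways:
        p0,r0=p,r;rv=(r0.inv()*Q).as_rotvec()
        for i in range(1,n+1):
            pt=p0+(np.array(P)-p0)*i/n;rt=r0*R.from_rotvec(rv*i/n)
            x=np.round(r.inv().apply(pt-p)/.3,nd);w=np.round((r.inv()*rt).as_rotvec()/np.radians(60),nd)
            X.append(x.tolist());W.append(w.tolist());p=p+r.apply(x*.3);r=r*R.from_rotvec(w*np.radians(60))
    print("xyz",X);print("rot",W);print("max",max(np.linalg.norm(x) for x in X),max(np.linalg.norm(w) for w in W));return p,r
def frame(z,y):
    z=np.array(z,float);z/=np.linalg.norm(z);y=np.array(y,float);y-=z*(y@z);y/=np.linalg.norm(y)
    return R.from_matrix(np.c_[np.cross(y,z),y,z])
def down(h): return frame([0,0,-1],[np.cos(h),np.sin(h),0])
E
python3 - <<'E'
from h import *
import rig
print([a for a in dir(manip) if a[0]!='_'],[a for a in dir(status) if a[0]!='_'])
plan([((.25,-.35,.40),down(-.55),5),((.37,-.05,.40),down(.2),6),((.46,.27,.3),down(.567),5)])
E
```

```text
['MotionError', 'tcp_to_grasp'] ['get_state']
xyz [[0.097, -0.113, -0.113], [0.112, -0.098, -0.113], [0.125, -0.08, -0.112], [0.136, -0.06, -0.113], [0.143, -0.04, -0.113], [0.177, -0.03, -0.0], [0.179, -0.008, -0.0], [0.179, 0.014, -0.0], [0.176, 0.037, -0.0], [0.17, 0.058, -0.0], [0.161, 0.079, -0.001], [0.197, 0.101, 0.067], [0.189, 0.116, 0.066], [0.181, 0.129, 0.067], [0.17, 0.142, 0.067], [0.159, 0.154, 0.067]]
rot [[-0.0, -0.0, -0.142], [-0.001, -0.0, -0.142], [0.0, -0.0, -0.142], [-0.0, -0.001, -0.142], [-0.0, 0.0, -0.142], [-0.0, 0.0, -0.119], [-0.0, 0.0, -0.12], [-0.0, 0.0, -0.119], [-0.0, -0.0, -0.12], [-0.0, -0.0, -0.119], [-0.0, -0.0, -0.12], [-0.0, -0.0, -0.07], [-0.0, -0.0, -0.07], [-0.0, -0.0, -0.07], [-0.0, -0.0, -0.07], [-0.0, -0.0, -0.07]]
max 0.23214435164354097 0.14200352108310552
```

Emit:
apply_moves(
  xyz=[
    [0.097,-0.113,-0.113],
    [0.112,-0.098,-0.113],
    [0.125,-0.08,-0.112],
    [0.136,-0.06,-0.113],
    [0.143,-0.04,-0.113],
    [0.177,-0.03,0],
    [0.179,-0.008,0],
    [0.179,0.014,0],
  ],
  rot=[
    [0,0,-0.142],
    [0,0,-0.142],
    [0,0,-0.142],
    [0,0,-0.142],
    [0,0,-0.142],
    [0,0,-0.119],
    [0,0,-0.12],
    [0,0,-0.119],
  ],
  hand=[1,1,1,1,1,1,1,1],
)

```text
clock: 1.1
position: [0.3101, -0.1987, 0.4003]
ee_rot: [0.0, 0.765, 0.644, 0.0]
contact_force: [0.6, -0.2, 0.7]
width: 0.0851
gripper_force: 0.0
```

Emit:
apply_moves(
  xyz=[
    [0.176,0.037,0],
    [0.17,0.058,0],
    [0.161,0.079,0],
    [0.16,0.09,0],
    [0.16,0.09,0],
  ],
  rot=[
    [0,0,-0.12],
    [0,0,-0.12],
    [0,0,-0.119],
    [0,0,-0.07],
    [0,0,-0.07],
  ],
  hand=[1,1,1,1,1],
)

```text
clock: 1.72
position: [0.4001, 0.0573, 0.4002]
ee_rot: [0.0, 0.573, 0.819, -0.0]
contact_force: [1.0, -0.1, 0.1]
width: 0.0854
gripper_force: 0.0
```

```bash
cat >> h.py <<'E'
a=np.radians(-57.5);d=np.array([np.cos(a),np.sin(a),0]);g=np.array([.4701,.2912,.026])
zt=-.5*d-np.array([0,0,.866]);Rp=frame(zt,[-d[1],d[0],0]);Tp=g+.0187*zt
E
python3 - <<'E'
from h import *
print(Tp); plan([(Tp-.12*zt,Rp,7)])
E
```

```text
[0.46507625 0.29908571 0.0098058 ]
xyz [[0.07, 0.075, 0.136], [0.057, 0.077, 0.141], [0.044, 0.081, 0.143], [0.031, 0.083, 0.146], [0.017, 0.084, 0.147], [0.004, 0.086, 0.147], [-0.01, 0.088, 0.146]]
rot [[0.008, 0.071, -0.029], [0.008, 0.071, -0.029], [0.007, 0.072, -0.029], [0.008, 0.071, -0.029], [0.008, 0.071, -0.029], [0.008, 0.071, -0.029], [0.007, 0.071, -0.029]]
max 0.17078056095469413 0.07793587107359486
```

Emit:
apply_moves(
  xyz=[
    [0.07,0.075,0.136],
    [0.057,0.077,0.141],
    [0.044,0.081,0.143],
    [0.031,0.083,0.146],
    [0.017,0.084,0.147],
    [0.004,0.086,0.147],
    [-0.01,0.088,0.146],
    [0,0,0],
  ],
  rot=[
    [0.008,0.071,-0.029],
    [0.008,0.071,-0.029],
    [0.007,0.072,-0.029],
    [0.008,0.071,-0.029],
    [0.008,0.071,-0.029],
    [0.008,0.071,-0.029],
    [0.007,0.071,-0.029],
    [0,0,0],
  ],
  hand=[1,1,1,1,1,1,1,1],
)

```text
clock: 2.72
position: [0.4963, 0.2465, 0.1094]
ee_rot: [-0.23, 0.466, 0.845, 0.122]
contact_force: [-0.8, -1.0, 0.2]
width: 0.0851
gripper_force: 0.0
```

```bash
python3 - <<'E'
from h import *
import cv2
from rig import get_image
print(status.get_state()["qpos"].round(3)); p,r=cur(); print(p-(Tp-.12*zt)); plan([(Tp,Rp,4)])
t,s=[get_image(n)["pixels"][:,:,::-1] for n in("top","side")]
c=lambda im,x,y,w,h,k:cv2.resize(im[y:y+h,x:x+w],None,fx=k,fy=k,interpolation=cv2.INTER_CUBIC)
cv2.imwrite("pics/pg.png",cv2.convertScaleAbs(np.hstack([c(t,110,170,130,130,3),c(s,220,260,130,130,3)]),alpha=1.4))
E
```

```text
[ 0.039  0.457  1.683  0.462  1.321 -0.712]
[-0.00105332 -0.00197696 -0.00437544]
xyz [[0.002, 0.002, 0.097], [0.003, 0.002, 0.098], [0.002, 0.002, 0.097], [0.003, 0.002, 0.097]]
rot [[-0.001, -0.001, -0.002], [-0.002, -0.001, -0.001], [-0.001, -0.001, -0.002], [-0.002, -0.001, -0.001]]
max 0.09806630410084802 0.0024494897427831783
```

View pics/pg.png

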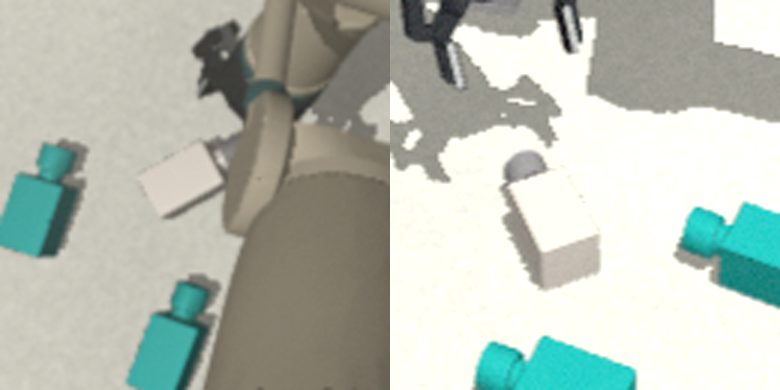

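```bash
cat >> h.py <<'E'
q=np.load("press.npy");Rz=R.from_euler('z',q[2])
def pw(*p): return Rz.apply(np.array(p)/1e3)+[q[0],q[1],0]
def Rf(t): # final grasp orientation, t deg below level, pointing to press -y, closing along press x
    t=np.radians(t);return Rz*frame([0,-np.cos(t),-np.sin(t)],[1,0,0])
E
python3 - <<'E'
from h import *
s=status.get_state();print(s["qpos"].tolist(),s["position"].tolist(),s["ee_rot"].tolist())
plan([((.46,.16,.35),Rp*R.from_rotvec(.5*(Rp.inv()*Rf(30)).as_rotvec()),6),((.5,.12,.35),Rf(30),5)])
E
```

```text
[0.0387756655080482, 0.44908224139766517, 1.6809800209302974, 0.4619819102082949, 1.3227128488947528, -0.711870149237651] [0.4971462270730208, 0.2463496707415697, 0.11384762234207564] [-0.22726634702667672, 0.46587405590834363, 0.8460961676154002, 0.12422820407295716]
xyz [[0.04, -0.043, -0.128], [0.021, -0.048, -0.132], [0.002, -0.05, -0.132], [-0.018, -0.052, -0.13], [-0.038, -0.052, -0.125], [-0.056, -0.052, -0.119], [-0.031, 0.02, 0.005], [-0.029, 0.023, 0.01], [-0.025, 0.025, 0.013], [-0.022, 0.027, 0.016], [-0.016, 0.028, 0.018]]
rot [[0.016, -0.119, 0.059], [0.016, -0.12, 0.06], [0.016, -0.119, 0.059], [0.015, -0.12, 0.06], [0.016, -0.119, 0.059], [0.016, -0.119, 0.059], [0.019, -0.143, 0.072], [0.02, -0.144, 0.072], [0.019, -0.143, 0.072], [0.019, -0.143, 0.072], [0.019, -0.144, 0.072]]
max 0.1420176045425355 0.16223439832538597
```

Emit:
apply_moves(
  xyz=[
    [0.04,-0.043,-0.128],
    [0.021,-0.048,-0.132],
    [0.002,-0.05,-0.132],
    [-0.018,-0.052,-0.13],
    [-0.038,-0.052,-0.125],
    [-0.056,-0.052,-0.119],
    [0,0,0],
  ],
  rot=[
    [0.016,-0.119,0.059],
    [0.016,-0.12,0.06],
    [0.016,-0.119,0.059],
    [0.015,-0.12,0.06],
    [0.016,-0.119,0.059],
    [0.016,-0.119,0.059],
    [0,0,0],
  ],
  hand=[1,1,1,1,1,1,1],
)

```text
clock: 3.7
position: [0.4592, 0.1607, 0.3556]
ee_rot: [0.059, 0.613, 0.777, -0.133]
contact_force: [-0.1, 0.4, -0.9]
width: 0.0856
gripper_force: 0.0
```

```bash
python3 - <<'E'
from h import *
s=status.get_state();print(s["qpos"].tolist(),s["position"].tolist(),s["ee_rot"].tolist())
E
```

```text
[0.36977535022169084, 0.19918814112070718, 1.345566642070556, -0.24128653495666857, 1.7639888906156063, 0.10835702500638375] [0.4591642950576749, 0.16073107523201544, 0.35557386094088633] [0.0591584578628594, 0.6128205894312146, 0.7767060370223972, -0.13296215283090726]
```

Emit:
apply_moves(
  xyz=[
    [-0.031,0.02,0.005],
    [-0.029,0.023,0.01],
    [-0.025,0.025,0.013],
    [-0.022,0.027,0.016],
    [-0.016,0.028,0.018],
    [0,0,0],
  ],
  rot=[
    [0.019,-0.143,0.072],
    [0.02,-0.144,0.072],
    [0.019,-0.143,0.072],
    [0.019,-0.143,0.072],
    [0.019,-0.144,0.072],
    [0,0,0],
  ],
  hand=[1,1,1,1,1,1],
)

```text
clock: 4.45
position: [0.4996, 0.1198, 0.3475]
ee_rot: [0.328, 0.652, 0.57, -0.378]
contact_force: [0.6, 0.2, 0.6]
width: 0.0852
gripper_force: 0.0
```

```bash
python3 - <<'E'
from h import *
s=status.get_state();print(s["qpos"].tolist(),s["position"].tolist(),s["ee_rot"].tolist())
print(Rf(30).as_quat(scalar_first=True))
E
```

```text
[0.5724626849298424, 0.4924419526452572, 1.3271455046091234, -0.8114457300622152, 2.009905227737548, 0.6199248035165691] [0.49958082687642863, 0.11984638559889835, 0.3474667793238668] [0.32761322510985474, 0.6518709231800524, 0.5698240848315143, -0.3781988717479645]
[ 0.32859358  0.6527471   0.56914078 -0.37686371]
```

```bash
cat > kin.py <<'E'
from h import *
from scipy.optimize import least_squares
D=[([-1.41503153,.27655967,1.50601569,3e-5,1.36070922,-.12101],[.15704718,-.55264451,.23050665],[-8.46e-4,.990439797,.137943,0]),
([0.0387756655080482,0.44908224139766517,1.6809800209302974,0.4619819102082949,1.3227128488947528,-0.711870149237651],[0.4971462270730208,0.2463496707415697,0.11384762234207564],[-0.22726634702667672,0.46587405590834363,0.8460961676154002,0.12422820407295716]),
([0.36977535022169084,0.19918814112070718,1.345566642070556,-0.24128653495666857,1.7639888906156063,0.10835702500638375],[0.4591642950576749,0.16073107523201544,0.35557386094088633],[0.0591584578628594,0.6128205894312146,0.7767060370223972,-0.13296215283090726]),
([0.5724626849298424,0.4924419526452572,1.3271455046091234,-0.8114457300622152,2.009905227737548,0.6199248035165691],[0.49958082687642863,0.11984638559889835,0.3474667793238668],[0.32761322510985474,0.6518709231800524,0.5698240848315143,-0.3781988717479645])]
def fk(v,k):
    h,l1,l2,off,tz,o4=k;e=lambda s,x:R.from_euler(s,x)
    A=e('z',v[0]);B=A*e('y',v[1]);C=A*e('y',v[1]+v[2]);E=C*e('z',v[3]);F=E*e('y',v[4]);G=F*e('z',v[5]+np.pi/2)
    return A.apply([0,off,h])+B.apply([0,0,l1])+C.apply([0,0,l2])+E.apply([0,o4,0])+F.apply([0,0,tz]),G
K=least_squares(lambda k:np.hstack([fk(v,k)[0]-p for v,p,_ in D]),[.2,.4,.35,.05,.25,.02]).x
def rots():
    return [np.degrees((fk(v,K)[1].inv()*R.from_quat(o,scalar_first=True)).magnitude()) for v,p,o in D]
lo=np.array([-2.89,-.75,.22,-1.18,.11,-2.7]);hi=np.array([2.89,2.08,2.7,4.32,2.71,2.7])
def ik(P,Q,x0):
    r=least_squares(lambda v:np.hstack([(fk(v,K)[0]-P)*10,(fk(v,K)[1].inv()*Q).as_rotvec()]),np.clip(x0,lo+.01,hi-.01),bounds=(lo,hi));return r.x,r.cost
E
python3 - <<'E'
from kin import *
np.set_printoptions(precision=4,suppress=True)
print(K,[fk(v,K)[0]-p for v,p,_ in D],rots())
for t in(30,35,40):
    for y in(0,140):
        z=Rf(t).apply([0,0,1]); print(t,y,ik(pw(0,4+y,64)+.0187*z,Rf(t),D[-1][0]))
E
```

```text
[0.1553 0.5467 0.434  0.0652 0.3583 0.0039] [array([ 0.0001, -0.0027,  0.0012]), array([ 0.0095, -0.003 , -0.0051]), array([-0.0042, -0.0005,  0.0028]), array([-0.009 , -0.0028,  0.0011])] [np.float64(1.2570484132086195e-05), np.float64(2.8047664247395595e-14), np.float64(2.733704788453684e-14), np.float64(3.559522428982407e-14)]
30 0 (array([ 0.2177,  0.737 ,  1.6773, -0.9698,  1.3962,  0.8852]), np.float64(1.2096999018219499e-26))
30 140 (array([ 0.4005,  0.8308,  1.4654, -0.8392,  1.5706,  0.8725]), np.float64(3.782998263612906e-29))
35 0 (array([ 0.1944,  0.6943,  1.6871, -0.9214,  1.3365,  0.8366]), np.float64(5.373071062788285e-28))
35 140 (array([ 0.3812,  0.7877,  1.4845, -0.7938,  1.5104,  0.8433]), np.float64(2.3303078251605018e-29))
40 0 (array([ 0.1675,  0.6536,  1.6962, -0.8684,  1.2783,  0.7826]), np.float64(4.765174387001786e-29))
40 140 (array([ 0.3589,  0.7456,  1.5043, -0.7462,  1.4502,  0.8099]), np.float64(1.2562070655260185e-29))
```

```bash
python3 - <<'E'
from h import *
plan([((.47,.2,.25),Rp*R.from_rotvec(.5*(Rp.inv()*Rf(30)).as_rotvec()),5),(Tp-.1*zt,Rp,6),(Tp,Rp,4)])
E
```

```text
xyz [[0.081, -0.027, -0.011], [0.084, -0.02, 0.001], [0.085, -0.014, 0.013], [0.082, -0.008, 0.026], [0.078, -0.003, 0.037], [0.048, 0.031, 0.072], [0.038, 0.032, 0.077], [0.025, 0.033, 0.082], [0.012, 0.033, 0.085], [0.0, 0.032, 0.086], [-0.013, 0.03, 0.086], [0.0, -0.0, 0.083], [0.0, -0.0, 0.083], [0.0, -0.0, 0.084], [0.0, -0.0, 0.083]]
rot [[-0.02, 0.143, -0.071], [-0.02, 0.144, -0.072], [-0.02, 0.143, -0.071], [-0.019, 0.143, -0.071], [-0.02, 0.143, -0.072], [-0.016, 0.119, -0.06], [-0.016, 0.12, -0.06], [-0.016, 0.119, -0.059], [-0.016, 0.12, -0.06], [-0.017, 0.119, -0.06], [-0.016, 0.119, -0.06], [0.0, 0.0, 0.0], [0.0, 0.0, 0.0], [0.0, 0.0, 0.0], [0.0, 0.0, 0.0]]
max 0.09200543462209175 0.16223439832538597
```

Emit:
apply_moves(
  xyz=[
    [0.081,-0.027,-0.011],
    [0.084,-0.02,0.001],
    [0.085,-0.014,0.013],
    [0.082,-0.008,0.026],
    [0.078,-0.003,0.037],
    [0.048,0.031,0.072],
  ],
  rot=[
    [-0.02,0.143,-0.071],
    [-0.02,0.144,-0.072],
    [-0.02,0.143,-0.071],
    [-0.019,0.143,-0.071],
    [-0.02,0.143,-0.072],
    [-0.016,0.119,-0.06],
  ],
  hand=[1,1,1,1,1,1],
)

```text
clock: 5.2
position: [0.4746, 0.2103, 0.2303]
ee_rot: [0.01, 0.595, 0.799, -0.087]
contact_force: [-1.0, -0.5, 0.4]
width: 0.0857
gripper_force: 0.0
```

Emit:
apply_moves(
  xyz=[
    [0.038,0.032,0.077],
    [0.025,0.033,0.082],
    [0.012,0.033,0.085],
    [0.0,0.032,0.086],
    [-0.013,0.03,0.086],
    [0,0,0],
    [0,0,0],
  ],
  rot=[
    [-0.016,0.12,-0.06],
    [-0.016,0.119,-0.059],
    [-0.016,0.12,-0.06],
    [-0.017,0.119,-0.06],
    [-0.016,0.119,-0.06],
    [0,0,0],
    [0,0,0],
  ],
  hand=[1,1,1,1,1,1,1],
)

```text
clock: 6.08
position: [0.4946, 0.2571, 0.1012]
ee_rot: [-0.222, 0.465, 0.848, 0.127]
contact_force: [0.1, -0.2, -0.2]
width: 0.0854
gripper_force: 0.0
```

```bash
python3 - <<'E'
from h import *
p,r=cur();print(p-(Tp-.1*zt),(Rp.inv()*r).as_rotvec())
plan([(Tp,Rp,4)])
E
```

```text
[0.00262757 0.00021861 0.00475059] [-0.00858424 -0.0057163  -0.00307845]
xyz [[-0.001, -0.003, 0.087], [-0.0, -0.002, 0.088], [-0.001, -0.003, 0.087], [-0.001, -0.002, 0.087]]
rot [[0.002, 0.001, 0.001], [0.002, 0.002, 0.0], [0.002, 0.001, 0.001], [0.002, 0.001, 0.001]]
max 0.08802272433866154 0.00282842712474619
```

Emit:
apply_moves(
  xyz=[
    [-0.001,-0.003,0.087],
    [0,-0.002,0.088],
    [-0.001,-0.003,0.087],
    [-0.001,-0.002,0.085],
    [0,0,0],
    [0,0,0],
  ],
  rot=[
    [0.002,0.001,0.001],
    [0.002,0.002,0],
    [0.002,0.001,0.001],
    [0.002,0.001,0.001],
    [0,0,0],
    [0,0,0],
  ],
  hand=[1,1,1,1,1,1],
)

```text
clock: 6.82
position: [0.4653, 0.2994, 0.0101]
ee_rot: [-0.227, 0.464, 0.847, 0.125]
contact_force: [-0.8, 0.9, 0.8]
width: 0.0855
gripper_force: 0.0
```

Emit:
apply_moves(
  xyz=[
    [0,0,0],
    [0,0,0],
    [0,0,0],
    [0,0,0],
    [0,0,0],
    [0,0,0],
  ],
  rot=[
    [0,0,0],
    [0,0,0],
    [0,0,0],
    [0,0,0],
    [0,0,0],
    [0,0,0],
  ],
  hand=[0,-0.2,-0.5,-1,-1,-1],
  force=35,
)

```text
clock: 7.58
position: [0.4653, 0.2988, 0.0091]
ee_rot: [-0.228, 0.465, 0.847, 0.125]
contact_force: [0.9, -1.6, 6.6]
width: 0.0475
gripper_force: 36.6
```

```bash
python3 - <<'E'
from h import *
p,r=cur();print(p-Tp,(Rp.inv()*r).as_rotvec(),status.get_state()["contact_force"])
Rm=lambda f:Rp*R.from_rotvec(f*(Rp.inv()*Rf(30)).as_rotvec())
plan([(p+[0,0,.13],r,3),((.47,.2,.3),Rm(.5),5)])
E
```

```text
[ 0.00024526 -0.00026703 -0.00066245] [0.00060495 0.00155958 0.00048182] [ 0.90675708 -1.63042413  6.62678559]
xyz [[0.072, -0.0, -0.125], [0.073, -0.0, -0.125], [0.072, -0.0, -0.125], [0.004, -0.033, -0.121], [-0.016, -0.035, -0.12], [-0.037, -0.035, -0.115], [-0.056, -0.034, -0.108], [-0.074, -0.031, -0.097]]
rot [[0.0, 0.0, 0.0], [0.0, 0.0, 0.0], [0.0, 0.0, 0.0], [0.019, -0.143, 0.072], [0.019, -0.144, 0.072], [0.019, -0.143, 0.071], [0.019, -0.144, 0.072], [0.019, -0.143, 0.072]]
max 0.14475496537252186 0.1621141573089778
```

Emit:
apply_moves(
  xyz=[
    [0.04,0,-0.065],
    [0.072,0,-0.125],
    [0.073,0,-0.125],
    [0.072,0,-0.125],
    [0,-0.03,-0.11],
    [-0.016,-0.035,-0.12],
    [-0.037,-0.035,-0.115],
  ],
  rot=[
    [0,0,0],
    [0,0,0],
    [0,0,0],
    [0,0,0],
    [0.019,-0.143,0.072],
    [0.019,-0.144,0.072],
    [0.019,-0.143,0.071],
  ],
  hand=[-1,-1,-1,-1,-1,-1,-1],
)

```text
clock: 8.45
position: [0.4673, 0.24, 0.2553]
ee_rot: [-0.058, 0.566, 0.821, -0.036]
contact_force: [-1.2, 0.1, -3.3]
width: 0.0477
gripper_force: 36.7
```

```bash
python3 - <<'E'
from h import *
z=Rf(30).apply([0,0,1])
plan([(pw(0,190,150)+.0187*z,Rf(30),8)])
E
```

```text
xyz [[-0.084, 0.037, 0.039], [-0.075, 0.042, 0.049], [-0.066, 0.048, 0.057], [-0.054, 0.053, 0.064], [-0.042, 0.058, 0.07], [-0.029, 0.061, 0.073], [-0.015, 0.063, 0.075], [-0.001, 0.066, 0.075]]
rot [[0.017, -0.125, 0.063], [0.016, -0.124, 0.062], [0.017, -0.125, 0.063], [0.016, -0.125, 0.063], [0.017, -0.125, 0.062], [0.016, -0.124, 0.063], [0.017, -0.125, 0.063], [0.016, -0.125, 0.063]]
max 0.10013990213696038 0.1410070920202243
```

Emit:
apply_moves(
  xyz=[
    [-0.084,0.037,0.039],
    [-0.075,0.042,0.049],
    [-0.066,0.048,0.057],
    [-0.054,0.053,0.064],
    [-0.042,0.058,0.07],
    [-0.029,0.061,0.073],
    [-0.015,0.063,0.075],
    [-0.001,0.066,0.075],
  ],
  rot=[
    [0.017,-0.125,0.063],
    [0.016,-0.124,0.062],
    [0.017,-0.125,0.063],
    [0.016,-0.125,0.063],
    [0.017,-0.125,0.062],
    [0.016,-0.124,0.063],
    [0.017,-0.125,0.063],
    [0.016,-0.125,0.063],
  ],
  hand=[-1,-1,-1,-1,-1,-1,-1,-1],
)

```text
clock: 9.45
position: [0.6076, 0.0861, 0.137]
ee_rot: [0.328, 0.652, 0.57, -0.376]
contact_force: [-0.5, -0.5, -2.2]
width: 0.0477
gripper_force: 36.8
```

```bash
python3 - <<'E'
from h import *
import cv2
from rig import get_image
p,r=cur();z=Rf(30).apply([0,0,1]);print(Rz.inv().apply(p-.0187*z-[q[0],q[1],0]),(Rf(30).inv()*r).as_rotvec(),status.get_state()["qpos"])
t,s=[get_image(n)["pixels"][:,:,::-1] for n in("top","side")]
cv2.imwrite("pics/b_raw_s.png",s);cv2.imwrite("pics/b_raw_t.png",t)
c=lambda im,x,y,w,h,k:cv2.resize(im[y:y+h,x:x+w],None,fx=k,fy=k,interpolation=cv2.INTER_CUBIC)
cv2.imwrite("pics/b.png",cv2.convertScaleAbs(np.hstack([c(t,170,130,133,190,3),c(s,210,150,133,190,3)]),alpha=1.4))
E
```

```text
[0.00070189 0.1923657  0.14631964] [-0.00162348  0.00214933 -0.00182419] [ 0.45886564  0.75932207  1.36768783 -0.81064103  1.71724408  0.77816082]
```

View pics/b.png

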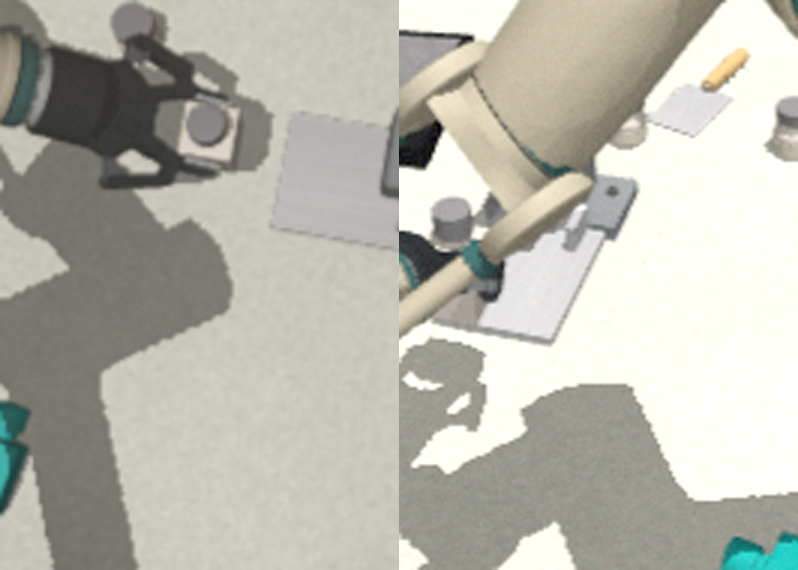

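```bash
python3 - <<'E'
from h import *
inp=lambda p:(Rz.inv().apply(np.array(p)-[q[0],q[1],0])*1e3).round(1)
print("jar",inp(top.at((215,138),.058)))
for z in(.198,.204,.21): print("cap",inp(top.at((239,170.7),z)))
p,r=cur();z=Rf(30).apply([0,0,1]);print(inp(p-.0187*z))
plan([(pw(-0.5,100,110)+.0187*z,Rf(30),6)])
E
```

```text
jar [111.9 291.8  58. ]
cap [  0.6 188.4 198. ]
cap [ -0.5 187.6 204. ]
cap [ -1.7 186.9 210. ]
[1.000e-01 1.916e+02 1.399e+02]
xyz [[-0.011, -0.0, 0.052], [-0.011, -0.001, 0.053], [-0.011, 0.0, 0.052], [-0.011, -0.0, 0.053], [-0.011, -0.0, 0.052], [-0.012, -0.001, 0.052]]
rot [[-0.001, -0.0, 0.002], [-0.0, -0.0, 0.002], [-0.001, -0.0, 0.002], [-0.0, -0.001, 0.001], [-0.001, 0.0, 0.002], [-0.0, 0.0, 0.002]]
max 0.05413871073455666 0.00223606797749979
```

Emit:
apply_moves(
  xyz=[
    [-0.011,0,0.053],
    [-0.011,0,0.053],
    [-0.011,0,0.053],
    [-0.011,0,0.053],
    [-0.011,0,0.053],
    [-0.011,0,0.053],
    [0,0,0],
  ],
  rot=[
    [0,0,0.002],
    [0,0,0.002],
    [0,0,0.002],
    [0,0,0.002],
    [0,0,0.002],
    [0,0,0.002],
    [0,0,0],
  ],
  hand=[-1,-1,-1,-1,-1,-1,-1],
)

```text
clock: 10.42
position: [0.5941, -0.0068, 0.1068]
ee_rot: [0.329, 0.656, 0.567, -0.374]
contact_force: [0.5, 0.9, -0.7]
width: 0.0477
gripper_force: 36.8
```

```bash
cat >> h.py <<'E'
inp=lambda p:(Rz.inv().apply(np.array(p)-[q[0],q[1],0])*1e3).round(1)
zf=Rf(30).apply([0,0,1])
E
python3 - <<'E'
from h import *
p,r=cur();print(inp(p-.0187*zf),(Rf(30).inv()*r).as_rotvec(),status.get_state()["contact_force"])
plan([(pw(-0.5,75,75)+.0187*zf,Rf(30),4),(pw(-0.5,75,67)+.0187*zf,Rf(30),3)])
E
```

```text
[ -0.   98.5 116.1] [0.00024091 0.00418716 0.00880857] [ 0.52539206  0.90811142 -0.72221817]
xyz [[0.02, -0.001, 0.034], [0.02, -0.0, 0.034], [0.019, -0.001, 0.034], [0.02, 0.0, 0.035], [0.008, 0.0, 0.004], [0.008, 0.0, 0.005], [0.007, 0.0, 0.004]]
rot [[-0.0, -0.001, -0.002], [-0.0, -0.001, -0.002], [-0.0, -0.001, -0.002], [-0.0, -0.001, -0.002], [-0.0, 0.0, -0.0], [-0.0, 0.0, -0.0], [-0.0, 0.0, -0.0]]
max 0.04031128874149275 0.00223606797749979
```

Emit:
apply_moves(
  xyz=[
    [0.02,0,0.034],
    [0.02,0,0.034],
    [0.019,0,0.034],
    [0.02,0,0.035],
    [0.008,0,0.004],
    [0.008,0,0.005],
    [0,0,0],
  ],
  rot=[
    [0,-0.001,-0.002],
    [0,-0.001,-0.002],
    [0,-0.001,-0.002],
    [0,-0.001,-0.002],
    [0,0,0],
    [0,0,0],
    [0,0,0],
  ],
  hand=[-1,-1,-1,-1,-1,-1,-1],
)

```text
clock: 11.3
position: [0.592, -0.0286, 0.0606]
ee_rot: [0.329, 0.653, 0.569, -0.376]
contact_force: [-0.0, -0.7, -1.8]
width: 0.0477
gripper_force: 36.8
```

```bash
python3 - <<'E'
from h import *
p,r=cur();print(inp(p-.0187*zf),(Rf(30).inv()*r).as_rotvec(),status.get_state()["contact_force"])
plan([(p+[0,0,-.006],Rf(30),4)])
E
```

```text
[ 0.8 76.6 69.9] [-0.00208428  0.00070069  0.00105758] [-0.00335909 -0.73069584 -1.83350154]
xyz [[0.004, -0.0, 0.003], [0.005, -0.0, 0.002], [0.004, -0.0, 0.003], [0.004, -0.0, 0.002]]
rot [[0.0, -0.0, -0.0], [0.001, -0.0, -0.001], [0.0, -0.001, 0.0], [0.001, 0.0, -0.0]]
max 0.005385164807134504 0.001414213562373095
```

Emit:
apply_moves(
  xyz=[
    [0.004,0,0.003],
    [0.005,0,0.002],
    [0.004,0,0.003],
    [0.004,0,0.002],
    [0,0,0],
  ],
  rot=[
    [0,0,0],
    [0,0,0],
    [0,0,0],
    [0,0,0],
    [0,0,0],
  ],
  hand=[-1,-1,-1,-1,-1],
)

```text
clock: 11.92
position: [0.5918, -0.0288, 0.0552]
ee_rot: [0.33, 0.653, 0.569, -0.376]
contact_force: [0.2, 0.8, 0.7]
width: 0.0472
gripper_force: 36.8
```

Emit:
apply_moves(
  xyz=[
    [0.003,0,0.002],
    [0.003,0,0.002],
    [0,0,0],
  ],
  rot=[
    [0,0,0],
    [0,0,0],
    [0,0,0],
  ],
  hand=[-1,-1,-1],
)

```text
clock: 12.3
position: [0.5918, -0.0289, 0.0552]
ee_rot: [0.331, 0.652, 0.568, -0.377]
contact_force: [-0.7, 5.7, 9.9]
width: 0.0481
gripper_force: 36.9
```

Emit:
apply_moves(
  xyz=[
    [-0.003,0,-0.002],
    [-0.014,0,0.024],
    [-0.014,0,0.024],
    [-0.014,0,0.024],
    [-0.014,0,0.024],
    [-0.014,0,0.024],
    [-0.014,0,0.024],
    [-0.014,0,0.024],
  ],
  rot=[
    [0,0,0],
    [0,0,0],
    [0,0,0],
    [0,0,0],
    [0,0,0],
    [0,0,0],
    [0,0,0],
    [0,0,0],
  ],
  hand=[-1,-1,-1,-1,-1,-1,-1,-1],
)

```text
clock: 13.3
position: [0.5851, -0.0866, 0.055]
ee_rot: [0.33, 0.653, 0.569, -0.375]
contact_force: [0.7, 5.7, 5.4]
width: 0.0478
gripper_force: 36.9
```

```bash
python3 - <<'E'
from h import *
import cv2
from rig import get_image
p,r=cur();print(inp(p-.0187*zf),(Rf(30).inv()*r).as_rotvec(),status.get_state()["contact_force"])
plan([(pw(0,12,64)+.0187*zf,Rf(30),2)])
t,s=[get_image(n)["pixels"][:,:,::-1] for n in("top","side")]
c=lambda im,x,y,w,h,k:cv2.resize(im[y:y+h,x:x+w],None,fx=k,fy=k,interpolation=cv2.INTER_CUBIC)
cv2.imwrite("pics/c.png",cv2.convertScaleAbs(np.hstack([c(t,230,130,133,140,3),c(s,210,110,133,140,3)]),alpha=1.4))
E
```

```text
[ 1.9 18.2 64.3] [-0.00440095  0.00023092  0.0025284 ] [0.73729527 5.71320441 5.44735607]
xyz [[-0.005, -0.003, 0.009], [-0.004, -0.003, 0.009]]
rot [[0.002, -0.0, -0.001], [0.002, -0.0, -0.001]]
max 0.010723805294763607 0.0022360679774997894
```

View pics/c.png

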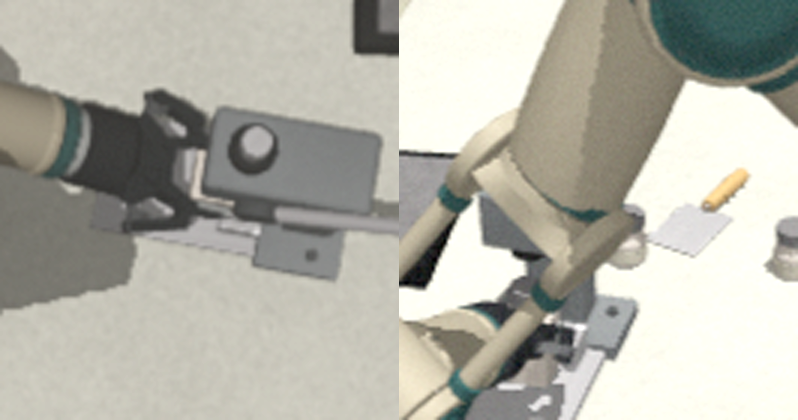

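Emit:
apply_moves(
  xyz=[
    [-0.006,-0.002,0.01],
    [-0.006,-0.002,0.01],
    [-0.006,-0.001,0.01],
    [-0.003,0,0.005],
    [0,0,0],
  ],
  rot=[
    [0.001,0,0],
    [0.001,0,0],
    [0.001,0,0],
    [0,0,0],
    [0,0,0],
  ],
  hand=[-1,-1,-1,-1,-1],
)

```text
clock: 14.02
position: [0.582, -0.0983, 0.0549]
ee_rot: [0.329, 0.653, 0.569, -0.376]
contact_force: [2.0, 3.0, 5.8]
width: 0.0476
gripper_force: 37.0
```

Emit:
apply_moves(
  xyz=[
    [-0.002,0,0.004],
    [-0.002,0,0.004],
    [0,0,0],
  ],
  rot=[
    [0,0,0],
    [0,0,0],
    [0,0,0],
  ],
  hand=[-1,-1,-1],
)

```text
clock: 14.4
position: [0.5816, -0.1008, 0.0549]
ee_rot: [0.329, 0.653, 0.569, -0.376]
contact_force: [0.6, 3.8, 6.0]
width: 0.0476
gripper_force: 37.0
```

```bash
python3 - <<'E'
from h import *
p,r=cur();print(inp(p-.0187*zf),(Rf(30).inv()*r).as_rotvec(),status.get_state()["contact_force"])
E
```

```text
[ 0.4  3.6 64.3] [-1.19023417e-03 -3.88517843e-05  2.22412771e-03] [0.55179787 3.78172541 6.03297103]
```

Not yet at the stop; continue in small steps.

Emit:
apply_moves(
  xyz=[
    [-0.002,0,0.003],
    [-0.002,0,0.003],
    [0,0,0],
  ],
  rot=[
    [0,0,0],
    [0,0,0],
    [0,0,0],
  ],
  hand=[-1,-1,-1],
)

```text
clock: 14.78
position: [0.5813, -0.1029, 0.0549]
ee_rot: [0.329, 0.653, 0.569, -0.376]
contact_force: [2.1, 4.6, 6.7]
width: 0.0475
gripper_force: 37.1
```

Emit:
apply_moves(
  xyz=[
    [-0.002,0,0.003],
    [-0.002,0,0.003],
    [0,0,0],
  ],
  rot=[
    [0,0,0],
    [0,0,0],
    [0,0,0],
  ],
  hand=[-1,-1,-1],
)

```text
clock: 15.15
position: [0.5813, -0.1031, 0.055]
ee_rot: [0.329, 0.654, 0.569, -0.375]
contact_force: [2.2, 14.9, 9.7]
width: 0.0475
gripper_force: 37.9
```

Emit:
apply_moves(
  xyz=[
    [-0.001,0,-0.002],
    [0,0,0],
    [0,0,0],
    [0,0,0],
    [0,0,0],
  ],
  rot=[
    [0,0,0],
    [0,0,0],
    [0,0,0],
    [0,0,0],
    [0,0,0],
  ],
  hand=[-1,0.3,0.5,0.6,0.6],
)

```text
clock: 15.78
position: [0.5796, -0.1055, 0.0544]
ee_rot: [0.328, 0.653, 0.569, -0.377]
contact_force: [-0.4, -0.4, -1.4]
width: 0.0685
gripper_force: 0.0
```

Emit:
apply_moves(
  xyz=[
    [0,0,-0.05],
    [0,0,-0.1],
    [0,0,-0.15],
    [0,0,-0.15],
    [0,0,-0.1],
  ],
  rot=[
    [0,0,0],
    [0,0,0],
    [0,0,0],
    [0,0,0],
    [0,0,0],
  ],
  hand=[0.6,0.6,0.6,0.6,0.6],
)

```text
clock: 16.4
position: [0.6001, 0.039, 0.1387]
ee_rot: [0.329, 0.654, 0.569, -0.376]
contact_force: [0.4, 0.2, -0.2]
width: 0.0687
gripper_force: 0.0
```

```bash
cat >> h.py <<'E'
def Rl(t): # lever grasp: tool down, turned t deg about press x
    return Rz*R.from_euler('x',t,degrees=True)*frame([0,0,-1],[0,-1,0])
E
python3 - <<'E'
from kin import *
np.set_printoptions(precision=3,suppress=True)
p,r=cur();gr=pw(-82,-185.7,278);zl=Rl(-18).apply([0,0,1])
print(gr,np.degrees((r.inv()*Rl(-18)).magnitude()))
x=[-.5,.3,1.5,0,1.3,1.1]
for P,t in((gr+.0187*zl,-18),(gr-.1*zl,-18),(pw(-82,-205,157),18)): print(ik(P,Rl(t),x))
A=np.array([.56,.02,.46]);B=np.array([.47,-.12,.46])
plan([(A,r,6),(B,Rl(-18),11),(gr-.08*zl,Rl(-18),4)])
E
```

```text
[ 0.476 -0.261  0.278] 97.26455124592803
(array([-0.444,  0.16 ,  1.627, -0.313,  1.271,  1.344]), np.float64(1.038826432366186e-26))
(array([-0.375,  0.132,  1.398, -0.305,  1.537,  1.332]), np.float64(8.2320868558283e-31))
(array([-0.819,  0.37 ,  1.599,  0.247,  1.381,  0.816]), np.float64(3.572317928194125e-30))
xyz [[-0.161, -0.02, -0.078], [-0.161, -0.021, -0.078], [-0.162, -0.02, -0.078], [-0.161, -0.02, -0.078], [-0.161, -0.021, -0.078], [-0.161, -0.02, -0.078], [-0.023, -0.021, 0.04], [-0.028, -0.016, 0.039], [-0.031, -0.01, 0.038], [-0.034, -0.003, 0.037], [-0.036, 0.003, 0.035], [-0.037, 0.01, 0.033], [-0.037, 0.017, 0.031], [-0.035, 0.023, 0.027], [-0.033, 0.029, 0.024], [-0.03, 0.035, 0.021], [-0.026, 0.04, 0.018], [0.021, 0.063, 0.113], [0.021, 0.063, 0.113], [0.022, 0.064, 0.114], [0.021, 0.063, 0.113]]
rot [[0.0, 0.0, 0.0], [0.0, 0.0, 0.0], [0.0, 0.0, 0.0], [0.0, 0.0, 0.0], [0.0, 0.0, 0.0], [0.0, 0.0, 0.0], [0.05, 0.05, 0.13], [0.049, 0.049, 0.129], [0.05, 0.05, 0.13], [0.05, 0.049, 0.129], [0.049, 0.05, 0.13], [0.05, 0.049, 0.13], [0.05, 0.05, 0.129], [0.05, 0.049, 0.13], [0.049, 0.05, 0.129], [0.05, 0.049, 0.13], [0.05, 0.05, 0.13], [-0.0, -0.0, -0.0], [-0.0, -0.0, -0.0], [-0.0, -0.0, -0.0], [-0.0, -0.0, -0.0]]
max 0.18090881681112173 0.14798648586948743
```

Emit:
apply_moves(
  xyz=[
    [-0.161,-0.02,-0.078],
    [-0.161,-0.02,-0.078],
    [-0.161,-0.02,-0.078],
    [-0.161,-0.02,-0.078],
    [-0.161,-0.02,-0.078],
    [-0.161,-0.02,-0.078],
    [-0.023,-0.021,0.04],
    [-0.028,-0.016,0.039],
  ],
  rot=[
    [0,0,0],
    [0,0,0],
    [0,0,0],
    [0,0,0],
    [0,0,0],
    [0,0,0],
    [0.05,0.05,0.13],
    [0.05,0.05,0.13],
  ],
  hand=[0.6,0.6,0.6,0.6,0.6,0.6,0.3,0.3],
)

```text
clock: 17.4
position: [0.5435, -0.0067, 0.4594]
ee_rot: [0.311, 0.761, 0.47, -0.321]
contact_force: [-0.4, 0.2, -0.4]
width: 0.0553
gripper_force: 0.0
```

Emit:
apply_moves(
  xyz=[
    [-0.031,-0.01,0.038],
    [-0.034,-0.003,0.037],
    [-0.036,0.003,0.035],
    [-0.037,0.01,0.033],
    [-0.037,0.017,0.031],
    [-0.035,0.023,0.027],
    [-0.033,0.029,0.024],
    [-0.03,0.035,0.021],
  ],
  rot=[
    [0.05,0.05,0.13],
    [0.05,0.05,0.13],
    [0.05,0.05,0.13],
    [0.05,0.05,0.13],
    [0.05,0.05,0.13],
    [0.05,0.05,0.13],
    [0.05,0.05,0.13],
    [0.05,0.05,0.13],
  ],
  hand=[0.3,0.3,0.3,0.3,0.3,0.3,0.3,0.3],
)

```text
clock: 18.4
position: [0.478, -0.1088, 0.4589]
ee_rot: [0.176, 0.983, -0.008, -0.046]
contact_force: [0.1, 0.1, -0.4]
width: 0.0557
gripper_force: 0.0
```

```bash
python3 - <<'E'
from h import *
import cv2
from rig import get_image
p,r=cur();gr=pw(-82,-185.7,278);zl=Rl(-18).apply([0,0,1]);print(p)
plan([(gr-.07*zl,Rl(-18),5)])
t,s=[get_image(n)["pixels"][:,:,::-1] for n in("top","side")]
c=lambda im,x,y,w,h,k:cv2.resize(im[y:y+h,x:x+w],None,fx=k,fy=k,interpolation=cv2.INTER_CUBIC)
cv2.imwrite("pics/d.png",cv2.convertScaleAbs(np.hstack([c(t,230,130,190,140,2),c(s,210,130,100,140,4)[:280]]) if 0 else c(s,215,135,100,120,5),alpha=1.3))
E
```

```text
[ 0.47796843 -0.10876138  0.45891909]
xyz [[0.01, 0.055, 0.101], [0.011, 0.056, 0.101], [0.012, 0.057, 0.101], [0.011, 0.057, 0.1], [0.013, 0.058, 0.099]]
rot [[0.009, 0.009, 0.024], [0.009, 0.01, 0.024], [0.009, 0.009, 0.025], [0.009, 0.009, 0.024], [0.009, 0.01, 0.024]]
max 0.11659331027121583 0.028053520278211078
```

View pics/d.png

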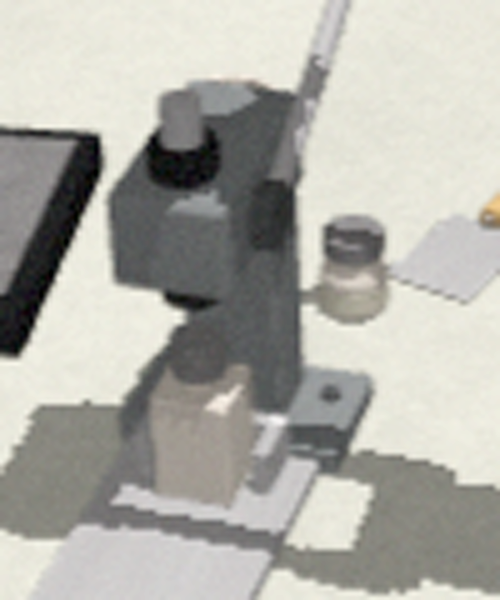

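Bottle upright in the nest beneath the ram, cap raised (front base corners ~(155,495),(232,503) in the crop). Verify and go to the lever.

```bash
python3 - <<'E'
from h import *
for u in((155,495),(232,503)): print(inp(side.at((215+u[0]/5,135+u[1]/5),.012)))
E
```

```text
[23.9 20.2 12. ]
[-22.6  15.7  12. ]
```

Emit:
apply_moves(
  xyz=[
    [0.01,0.055,0.101],
    [0.011,0.056,0.101],
    [0.012,0.057,0.101],
    [0.011,0.057,0.1],
    [0.013,0.058,0.099],
    [0,0,0],
  ],
  rot=[
    [0.009,0.009,0.024],
    [0.009,0.01,0.024],
    [0.009,0.009,0.025],
    [0.009,0.009,0.024],
    [0.009,0.01,0.024],
    [0,0,0],
  ],
  hand=[0.3,0.3,0.3,0.3,0.3,0.3],
)

```text
clock: 19.25
position: [0.4791, -0.2401, 0.3419]
ee_rot: [0.156, 0.986, -0.065, -0.015]
contact_force: [-0.5, -0.1, 0.1]
width: 0.0553
gripper_force: 0.0
```

```bash
python3 - <<'E'
from h import *
import cv2
from rig import get_image
p,r=cur();gr=pw(-82,-185.7,278);zl=Rl(-18).apply([0,0,1]);print(p-(gr-.07*zl),inp(p))
plan([(gr+.0187*zl,Rl(-18),4)])
t,s=[get_image(n)["pixels"][:,:,::-1] for n in("top","side")]
c=lambda im,x,y,w,h,k:cv2.resize(im[y:y+h,x:x+w],None,fx=k,fy=k,interpolation=cv2.INTER_CUBIC)
cv2.imwrite("pics/e.png",cv2.convertScaleAbs(np.hstack([c(t,330,170,100,120,4),c(s,240,70,100,120,4)]),alpha=1.4))
E
```

```text
[-0.00026322 -0.00039273 -0.00265289] [ -82.2 -164.5  341.9]
xyz [[0.001, 0.0, 0.072], [0.0, 0.001, 0.071], [0.001, -0.0, 0.072], [-0.0, 0.0, 0.072]]
rot [[0.0, 0.002, 0.001], [0.0, 0.001, 0.002], [0.0, 0.002, 0.001], [0.0, 0.002, 0.001]]
max 0.07200694410957877 0.00223606797749979
```

View pics/e.png

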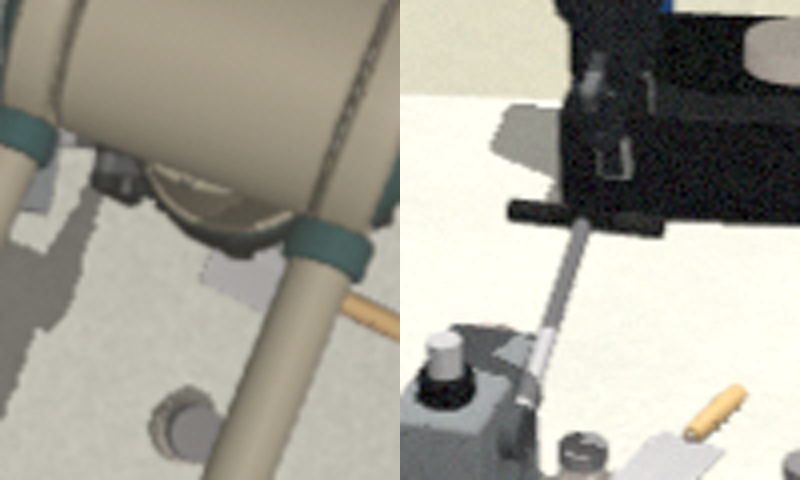

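Emit:
apply_moves(
  xyz=[
    [0,0,0.072],
    [0,0,0.071],
    [0,0,0.072],
    [0,0,0.072],
    [0,0,0],
    [0,0,0],
  ],
  rot=[
    [0,0.002,0.001],
    [0,0.001,0.002],
    [0,0.002,0.001],
    [0,0.002,0.001],
    [0,0,0],
    [0,0,0],
  ],
  hand=[0.3,0.3,0.3,0.3,0.3,0.3],
)

```text
clock: 20.1
position: [0.4774, -0.2661, 0.2638]
ee_rot: [0.157, 0.985, -0.067, -0.007]
contact_force: [0.3, 1.1, 0.4]
width: 0.0555
gripper_force: 0.0
```

Emit:
apply_moves(
  xyz=[
    [0,0,0],
    [0,0,0],
    [0,0,0],
    [0,0,0],
    [0,0,0],
    [0,0,0],
  ],
  rot=[
    [0,0,0],
    [0,0,0],
    [0,0,0],
    [0,0,0],
    [0,0,0],
    [0,0,0],
  ],
  hand=[0,-0.2,-0.4,-0.55,-1,-1],
  force=40,
)

```text
clock: 20.85
position: [0.4765, -0.265, 0.2617]
ee_rot: [0.155, 0.985, -0.068, -0.008]
contact_force: [0.9, 4.6, 0.0]
width: 0.0165
gripper_force: 38.9
```

```bash
python3 - <<'E'
from h import *
p,r=cur();s=status.get_state();zl=r.apply([0,0,1]);print(inp(p-.0187*zl),Rz.inv().apply(s["contact_force"]),s["width"],s["gripper_force"],(Rl(-18).inv()*r).as_rotvec())
E
```

```text
[ -81.4 -183.8  279.5] [0.28686142 4.63931764 0.03991404] 0.016498757119647534 38.93745303153992 [0.00182833 0.00550756 0.00188803]
```

```bash
cat >> h.py <<'E'
H=pw(0,-13,195)
def lev(dl): # one row turning the lever by dl
    p,r=cur();ax=Rz.apply([1,0,0]);Q=R.from_rotvec(ax*dl);p2=Q.apply(p-H)+H
    return np.round(r.inv().apply(p2-p)/.3,4),np.round((r.inv()*Q*r).as_rotvec()/np.radians(60),4)
def rep():
    p,r=cur();s=status.get_state();g=p-.0187*r.apply([0,0,1]);v=Rz.inv().apply(g-H)
    f=Rz.inv().apply(s["contact_force"]);m=np.array([0,-v[2],v[1]])/np.hypot(v[1],v[2]) # tangent (down+)
    t=np.array([0,v[2],-v[1]]);t=-t/np.linalg.norm(t)
    print("R",np.hypot(v[1],v[2]).round(4),"lever",(.44-np.arctan2(v[2],-v[1])).round(4),"F",f.round(1),"tilt",np.degrees((Rl(0).inv()*r).as_rotvec()).round(1),"w",round(s["width"],4),"clk",s["clock"])
E
python3 - <<'E'
from h import *
rep();print(lev(.028),lev(.01),lev(.005))
E
```

```text
R 0.1905 lever -0.0195 F [0.3 4.6 0. ] tilt [-17.9   0.3   0.1] w 0.0165 clk 20.85
(array([-0.0001,  0.0006,  0.0176]), array([ 0.0267, -0.0001,  0.0001])) (array([-0.    ,  0.0003,  0.0063]), array([ 0.0095, -0.    ,  0.0001])) (array([-0.    ,  0.0001,  0.0031]), array([ 0.0048, -0.    ,  0.    ]))
```

Emit:
apply_moves(
  xyz=[
    [0,0.0003,0.0063],
    [0,0.0006,0.0126],
    [0,0.0006,0.0176],
    [0,0.0006,0.0176],
    [0,0.0006,0.0176],
    [0,0.0006,0.0176],
  ],
  rot=[
    [0.0095,0,0],
    [0.019,0,0],
    [0.0267,0,0],
    [0.0267,0,0],
    [0.0267,0,0],
    [0.0267,0,0],
  ],
  hand=[-1,-1,-1,-1,-1,-1],
)

```text
clock: 21.6
position: [0.4754, -0.2725, 0.2362]
ee_rot: [0.085, 0.994, -0.068, -0.003]
contact_force: [1.1, 5.8, 0.9]
width: 0.0167
gripper_force: 39.2
```

```bash
python3 -c "
from h import *
rep();print(lev(.028))"
```

```text
R 0.1905 lever 0.1216 F [0.3 5.9 0.9] tilt [-9.7  0.3  0. ] w 0.0167 clk 21.6
(array([-0.0001,  0.0006,  0.0176]), array([ 0.0267, -0.    ,  0.0001]))
```

Emit:
apply_moves(
  xyz=[
    [0,0.0006,0.0176],
    [0,0.0006,0.0176],
    [0,0.0006,0.0176],
    [0,0.0006,0.0176],
    [0,0.0006,0.0176],
    [0,0.0006,0.0176],
    [0,0.0006,0.0176],
    [0,0.0006,0.0176],
  ],
  rot=[
    [0.0267,0,0],
    [0.0267,0,0],
    [0.0267,0,0],
    [0.0267,0,0],
    [0.0267,0,0],
    [0.0267,0,0],
    [0.0267,0,0],
    [0.0267,0,0],
  ],
  hand=[-1,-1,-1,-1,-1,-1,-1,-1],
)

```text
clock: 22.6
position: [0.4747, -0.277, 0.1949]
ee_rot: [-0.027, 0.997, -0.068, 0.004]
contact_force: [0.1, 6.3, 3.1]
width: 0.0167
gripper_force: 39.4
```

```bash
python3 -c "
from h import *
rep();print(lev(.02))"
```

```text
R 0.1905 lever 0.3424 F [-0.8  6.2  3.1] tilt [ 3.1  0.3 -0. ] w 0.0167 clk 22.6
(array([-0.0001,  0.0005,  0.0126]), array([0.0191, 0.    , 0.0001]))
```

Emit:
apply_moves(
  xyz=[
    [0,0.0003,0.0095],
    [0,0.0003,0.0095],
    [0,0.0003,0.0095],
    [0,0.0003,0.0095],
    [0,0,0],
  ],
  rot=[
    [0.0143,0,0],
    [0.0143,0,0],
    [0.0143,0,0],
    [0.0143,0,0],
    [0,0,0],
  ],
  hand=[-1,-1,-1,-1,-1],
)

```text
clock: 23.22
position: [0.4748, -0.2766, 0.1835]
ee_rot: [-0.057, 0.996, -0.068, 0.006]
contact_force: [0.0, 5.7, 4.0]
width: 0.0164
gripper_force: 39.4
```

```bash
python3 -c "
from h import *
rep();print(lev(.02))"
```

```text
R 0.1905 lever 0.4027 F [-0.8  5.7  4. ] tilt [6.5 0.2 0. ] w 0.0164 clk 23.225
(array([-0.0001,  0.0005,  0.0126]), array([0.0191, 0.    , 0.0001]))
```

Emit:
apply_moves(
  xyz=[
    [0,0.0002,0.0063],
    [0,0.0002,0.0063],
    [0,0.0002,0.0063],
    [0,0.0002,0.0063],
    [0,0.0002,0.0063],
    [0,0.0002,0.0063],
  ],
  rot=[
    [0.0095,0,0],
    [0.0095,0,0],
    [0.0095,0,0],
    [0.0095,0,0],
    [0.0095,0,0],
    [0.0095,0,0],
  ],
  hand=[-1,-1,-1,-1,-1,-1],
)

```text
clock: 23.98
position: [0.4749, -0.2756, 0.1729]
ee_rot: [-0.086, 0.994, -0.068, 0.008]
contact_force: [-1.3, 6.2, 7.6]
width: 0.0165
gripper_force: 39.8
```

Emit:
apply_moves(
  xyz=[
    [0,0.0002,0.0063],
    [0,0.0002,0.0063],
    [0,0.0002,0.0063],
    [0,0.0002,0.0063],
  ],
  rot=[
    [0.0095,0,0],
    [0.0095,0,0],
    [0.0095,0,0],
    [0.0095,0,0],
  ],
  hand=[-1,-1,-1,-1],
)

```text
clock: 24.48
position: [0.475, -0.2748, 0.1667]
ee_rot: [-0.105, 0.992, -0.067, 0.01]
contact_force: [-3.0, 5.6, 11.9]
width: 0.0166
gripper_force: 40.3
```

```bash
python3 -c "
from h import *
rep()"
```

```text
R 0.1906 lever 0.4925 F [-3.7  5.1 11.9] tilt [12.1  0.3 -0.1] w 0.0166 clk 24.475
```

Emit:
apply_moves(
  xyz=[
    [0,0.0002,0.0063],
    [0,0.0002,0.0063],
    [0,0.0002,0.0063],
    [0,0.0002,0.0063],
  ],
  rot=[
    [0.0095,0,0],
    [0.0095,0,0],
    [0.0095,0,0],
    [0.0095,0,0],
  ],
  hand=[-1,-1,-1,-1],
)

```text
clock: 24.98
position: [0.4752, -0.2735, 0.1594]
ee_rot: [-0.125, 0.99, -0.067, 0.011]
contact_force: [-2.3, 4.2, 13.1]
width: 0.0164
gripper_force: 40.3
```

Emit:
apply_moves(
  xyz=[
    [0,0.0002,0.0063],
    [0,0.0002,0.0063],
    [0,0.0002,0.0063],
  ],
  rot=[
    [0.0095,0,0],
    [0.0095,0,0],
    [0.0095,0,0],
  ],
  hand=[-1,-1,-1],
)

```text
clock: 25.35
position: [0.4754, -0.2724, 0.154]
ee_rot: [-0.139, 0.988, -0.067, 0.012]
contact_force: [-3.2, 3.9, 12.0]
width: 0.0165
gripper_force: 40.3
```

```bash
python3 -c "
from h import *
rep()"
```

```text
R 0.1905 lever 0.5614 F [-3.7  3.4 12. ] tilt [16.1  0.3 -0.1] w 0.0165 clk 25.35
```

Plateau at ~12–13 N. Smaller steps now.

Emit:
apply_moves(
  xyz=[
    [0,0.0001,0.0047],
    [0,0.0001,0.0047],
  ],
  rot=[
    [0.0072,0,0],
    [0.0072,0,0],
  ],
  hand=[-1,-1],
)

```text
clock: 25.6
position: [0.4755, -0.2718, 0.1513]
ee_rot: [-0.147, 0.987, -0.067, 0.013]
contact_force: [-3.1, 3.8, 13.9]
width: 0.016
gripper_force: 40.3
```

Emit:
apply_moves(
  xyz=[
    [0,0.0001,0.0031],
    [0,0.0001,0.0031],
  ],
  rot=[
    [0.0048,0,0],
    [0.0048,0,0],
  ],
  hand=[-1,-1],
)

```text
clock: 25.85
position: [0.4756, -0.2713, 0.1495]
ee_rot: [-0.152, 0.986, -0.067, 0.013]
contact_force: [-3.4, 3.0, 12.6]
width: 0.0164
gripper_force: 40.3
```

Emit:
apply_moves(
  xyz=[
    [0,0.0001,0.0031],
    [0,0.0001,0.0031],
  ],
  rot=[
    [0.0048,0,0],
    [0.0048,0,0],
  ],
  hand=[-1,-1],
)

```text
clock: 26.1
position: [0.4756, -0.2708, 0.1477]
ee_rot: [-0.157, 0.985, -0.067, 0.013]
contact_force: [-3.4, 3.4, 13.8]
width: 0.0162
gripper_force: 40.3
```

Emit:
apply_moves(
  xyz=[
    [0,0.0001,0.0031],
    [0,0.0001,0.0031],
  ],
  rot=[
    [0.0048,0,0],
    [0.0048,0,0],
  ],
  hand=[-1,-1],
)

```text
clock: 26.35
position: [0.4757, -0.2704, 0.1459]
ee_rot: [-0.162, 0.985, -0.066, 0.014]
contact_force: [-2.4, 2.6, 12.8]
width: 0.0165
gripper_force: 40.3
```

Emit:
apply_moves(
  xyz=[
    [0,0.0001,0.0031],
    [0,0.0001,0.0031],
  ],
  rot=[
    [0.0048,0,0],
    [0.0048,0,0],
  ],
  hand=[-1,-1],
)

```text
clock: 26.6
position: [0.4758, -0.2699, 0.1442]
ee_rot: [-0.167, 0.984, -0.066, 0.014]
contact_force: [-4.1, 2.5, 13.8]
width: 0.0168
gripper_force: 40.3
```

```bash
python3 -c "
from h import *
rep()"
```

```text
R 0.1905 lever 0.615 F [-4.4  1.9 13.8] tilt [19.2  0.3 -0.1] w 0.0168 clk 26.6
```

Emit:
apply_moves(
  xyz=[
    [0,0.0001,0.0031],
    [0,0.0001,0.0031],
  ],
  rot=[
    [0.0048,0,0],
    [0.0048,0,0],
  ],
  hand=[-1,-1],
)

```text
clock: 26.85
position: [0.4758, -0.2695, 0.1426]
ee_rot: [-0.171, 0.983, -0.066, 0.014]
contact_force: [-3.5, 3.1, 14.6]
width: 0.0166
gripper_force: 40.5
```

Emit:
apply_moves(
  xyz=[
    [0,0.0001,0.0031],
    [0,0.0001,0.0031],
  ],
  rot=[
    [0.0048,0,0],
    [0.0048,0,0],
  ],
  hand=[-1,-1],
)

```text
clock: 27.1
position: [0.4759, -0.269, 0.1413]
ee_rot: [-0.176, 0.982, -0.066, 0.015]
contact_force: [-4.3, 2.1, 18.1]
width: 0.017
gripper_force: 40.8
```

Emit:
apply_moves(
  xyz=[
    [0,0.0001,0.0025],
    [0,0,0],
  ],
  rot=[
    [0.0038,0,0],
    [0,0,0],
  ],
  hand=[-1,-1],
)

```text
clock: 27.35
position: [0.4759, -0.2689, 0.1408]
ee_rot: [-0.178, 0.982, -0.066, 0.015]
contact_force: [-4.1, 2.3, 18.1]
width: 0.0163
gripper_force: 40.8
```

```bash
python3 -c "
from h import *
rep();print(lev(-.028),lev(-.042))"
```

```text
R 0.1906 lever 0.6337 F [-4.4  1.7 18.1] tilt [20.6  0.3 -0.1] w 0.0163 clk 27.35
(array([ 0.0001, -0.0014, -0.0175]), array([-0.0267, -0.0001, -0.0001])) (array([ 0.0001, -0.0023, -0.0263]), array([-0.0401, -0.0001, -0.0002]))
```

Emit:
apply_moves(
  xyz=[
    [0,0,0],
    [0,0,0],
    [0,0,0],
    [0,0,0],
    [0,0,0],
  ],
  rot=[
    [0,0,0],
    [0,0,0],
    [0,0,0],
    [0,0,0],
    [0,0,0],
  ],
  hand=[-1,-1,-1,-1,-1],
)

```text
clock: 27.98
position: [0.4759, -0.2689, 0.1409]
ee_rot: [-0.178, 0.982, -0.066, 0.015]
contact_force: [-5.5, 2.2, 18.6]
width: 0.0166
gripper_force: 40.8
```

Emit:
apply_moves(
  xyz=[
    [0,-0.0003,-0.0088],
    [0,-0.0008,-0.0175],
    [0,-0.0008,-0.0175],
    [0,-0.0008,-0.0175],
    [0,-0.0008,-0.0175],
    [0,-0.0008,-0.0175],
    [0,-0.0008,-0.0175],
    [0,-0.0008,-0.0175],
  ],
  rot=[
    [-0.0134,0,0],
    [-0.0267,0,0],
    [-0.0267,0,0],
    [-0.0267,0,0],
    [-0.0267,0,0],
    [-0.0267,0,0],
    [-0.0267,0,0],
    [-0.0267,0,0],
  ],
  hand=[-1,-1,-1,-1,-1,-1,-1,-1],
)

```text
clock: 28.98
position: [0.4748, -0.2761, 0.1766]
ee_rot: [-0.075, 0.995, -0.068, 0.007]
contact_force: [0.5, 5.6, 3.9]
width: 0.0167
gripper_force: 39.4
```

```bash
python3 -c "
from h import *
rep();print(lev(-.028))"
```

```text
R 0.1905 lever 0.4396 F [-0.2  5.6  3.9] tilt [ 8.7  0.3 -0. ] w 0.0167 clk 28.975
(array([ 0.0001, -0.0012, -0.0176]), array([-0.0267, -0.    , -0.0001]))
```

Emit:
apply_moves(
  xyz=[
    [0,-0.0007,-0.0175],
    [0,-0.0007,-0.0175],
    [0,-0.0007,-0.0175],
    [0,-0.0007,-0.0175],
    [0,-0.0007,-0.0175],
    [0,-0.0007,-0.0175],
    [0,-0.0007,-0.0175],
    [0,-0.0007,-0.0175],
  ],
  rot=[
    [-0.0267,0,0],
    [-0.0267,0,0],
    [-0.0267,0,0],
    [-0.0267,0,0],
    [-0.0267,0,0],
    [-0.0267,0,0],
    [-0.0267,0,0],
    [-0.0267,0,0],
  ],
  hand=[-1,-1,-1,-1,-1,-1,-1,-1],
)

```text
clock: 29.98
position: [0.4749, -0.2757, 0.2177]
ee_rot: [0.036, 0.997, -0.068, 0.0]
contact_force: [1.1, 7.2, 1.0]
width: 0.0162
gripper_force: 39.3
```

```bash
python3 -c "
from h import *
rep();print(lev(-.028))"
```

```text
R 0.1905 lever 0.2212 F [0.1 7.3 1. ] tilt [-4.1  0.3  0. ] w 0.0162 clk 29.975
(array([ 0.0001, -0.0011, -0.0176]), array([-0.0267,  0.    , -0.0001]))
```

Emit:
apply_moves(
  xyz=[
    [0,-0.0007,-0.0175],
    [0,-0.0007,-0.0175],
    [0,-0.0007,-0.0175],
    [0,-0.0007,-0.0175],
    [0,-0.0007,-0.0175],
    [0,-0.0007,-0.0175],
    [0,-0.0006,-0.0125],
    [0,-0.0003,-0.0063],
  ],
  rot=[
    [-0.0267,0,0],
    [-0.0267,0,0],
    [-0.0267,0,0],
    [-0.0267,0,0],
    [-0.0267,0,0],
    [-0.0267,0,0],
    [-0.0191,0,0],
    [-0.0095,0,0],
  ],
  hand=[-1,-1,-1,-1,-1,-1,-1,-1],
)

```text
clock: 30.98
position: [0.4761, -0.268, 0.2533]
ee_rot: [0.133, 0.989, -0.068, -0.006]
contact_force: [2.3, 8.0, -0.6]
width: 0.0163
gripper_force: 39.2
```

```bash
python3 -c "
from h import *
rep();print(lev(-.01))"
```

```text
R 0.1905 lever 0.028 F [ 1.2  8.2 -0.6] tilt [-15.3   0.3   0. ] w 0.0163 clk 30.975
(array([ 0.    , -0.0003, -0.0063]), array([-0.0095,  0.    , -0.0001]))
```

Emit:
apply_moves(
  xyz=[
    [0,-0.0002,-0.0063],
    [0,-0.0002,-0.0063],
    [0,-0.0002,-0.0063],
    [0,-0.0002,-0.005],
    [0,0,0],
  ],
  rot=[
    [-0.0095,0,0],
    [-0.0095,0,0],
    [-0.0095,0,0],
    [-0.0076,0,0],
    [0,0,0],
  ],
  hand=[-1,-1,-1,-1,-1],
)

```text
clock: 31.6
position: [0.4764, -0.2658, 0.2598]
ee_rot: [0.152, 0.986, -0.068, -0.008]
contact_force: [1.4, 7.5, -1.3]
width: 0.0163
gripper_force: 39.2
```

Emit:
apply_moves(
  xyz=[
    [0,0,-0.003],
    [0,0,0],
  ],
  rot=[
    [-0.0048,0,0],
    [0,0,0],
  ],
  hand=[-1,-1],
)

```text
clock: 31.85
position: [0.4764, -0.2655, 0.2605]
ee_rot: [0.154, 0.986, -0.068, -0.008]
contact_force: [2.0, 6.6, -0.3]
width: 0.017
gripper_force: 39.2
```

```bash
python3 -c "
from h import *
rep();print(lev(-.01))"
```

```text
R 0.1905 lever -0.0125 F [ 1.   6.8 -0.3] tilt [-17.8   0.3   0. ] w 0.017 clk 31.85
(array([ 0.    , -0.0003, -0.0063]), array([-0.0095,  0.    , -0.0001]))
```

Emit:
apply_moves(
  xyz=[
    [0,0,-0.003],
    [0,0,-0.003],
    [0,0,0],
    [0,0,0],
  ],
  rot=[
    [-0.0048,0,0],
    [-0.0024,0,0],
    [0,0,0],
    [0,0,0],
  ],
  hand=[-1,-1,-1,-1],
)

```text
clock: 32.35
position: [0.4765, -0.265, 0.262]
ee_rot: [0.158, 0.985, -0.068, -0.008]
contact_force: [2.5, 9.0, -1.7]
width: 0.0167
gripper_force: 39.2
```

```bash
python3 -c "
from h import *
rep();print(lev(-.01))"
```

```text
R 0.1905 lever -0.0212 F [ 1.2  9.2 -1.7] tilt [-18.2   0.3   0. ] w 0.0167 clk 32.35
(array([ 0.    , -0.0003, -0.0063]), array([-0.0095,  0.    , -0.    ]))
```

Emit:
apply_moves(
  xyz=[
    [0,0,0],
    [0,0,0],
    [0,0,0],
    [0,0,0],
    [0,0,0],
  ],
  rot=[
    [0,0,0],
    [0,0,0],
    [0,0,0],
    [0,0,0],
    [0,0,0],
  ],
  hand=[-0.4,-0.1,0.2,0.3,0.3],
)

```text
clock: 32.98
position: [0.476, -0.2681, 0.2636]
ee_rot: [0.161, 0.985, -0.068, -0.008]
contact_force: [0.3, -0.3, -1.1]
width: 0.0554
gripper_force: 0.0
```

Emit:
apply_moves(
  xyz=[
    [0,0,-0.03],
    [0,0,-0.06],
    [0,0,-0.1],
    [0,0,-0.15],
    [0,0,-0.15],
    [-0.1,0,-0.1],
    [-0.15,0,0],
    [-0.15,0,0],
  ],
  rot=[
    [0,0,0],
    [0,0,0],
    [0,0,0],
    [0,0,0],
    [0,0,0],
    [0,0,0],
    [0,0,0],
    [0,0,0],
  ],
  hand=[0.3,0.3,0.3,0.3,0.3,0.3,0.3,0.3],
)

```text
clock: 33.98
position: [0.363, -0.1953, 0.4317]
ee_rot: [0.161, 0.985, -0.067, -0.007]
contact_force: [0.5, 0.4, 0.9]
width: 0.0557
gripper_force: 0.0
```

```bash
python3 - <<'E'
from h import *
import cv2
from rig import get_image
t,s=[get_image(n)["pixels"][:,:,::-1] for n in("top","side")]
s0=cv2.imread("pics/side0_raw.png")
c=lambda im,x,y,w,h,k:cv2.resize(im[y:y+h,x:x+w],None,fx=k,fy=k,interpolation=cv2.INTER_CUBIC)
cv2.imwrite("pics/f.png",cv2.convertScaleAbs(np.hstack([c(s0,220,110,130,190,3),c(s,220,110,130,190,3)]),alpha=1.3))
print(status.get_state()["contact_force"])
E
```

```text
[ 1.02165757 -0.06397103  0.99587047]
```

View pics/f.png

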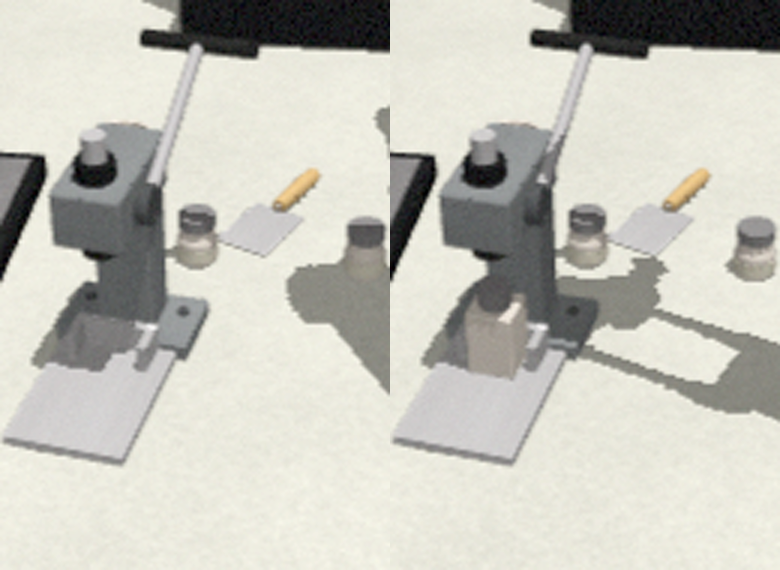

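The lever is back at rest (same pixels before and after, about (198,45)). The bottle stands against the stop with its cap down, and the jars and spatula haven't moved.

```bash
python3 -c "
from rig import job
print(job.sign_off())"
```

```text
the job is handed in; nothing more can be done
None
```

The job is handed in: the bottle stands in the nest against the back stop and the lever is back at rest. I judged the cap home because the handle force rose from about 13 N to 18 N after roughly 10 mm of ram travel. I held it there for over half a second, then eased the lever up over about 4 seconds, and nothing else in the final press view had moved.

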